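# Pack the line sample caddy

### The arm

A 6-joint arm with a two-finger parallel gripper is mounted at the origin on a cart in front of the work surface, level with it; the furniture and walls round the work are solid. World frame = base frame: x ahead of the robot, y to its left, z up, the work surface at z = 0. Lengths are in m, angles in degrees, forces in N, time in s.
With the tool pointing down it reaches from about 0.4 to 0.825 m from the base axis. Payload 7 kg.
Tool frame: the origin (TCP) lies between the finger pads; the fingertips stand 22 mm ahead of it and the grasp point (between the pads) lies 3 mm ahead of it; z points along the fingers, y is the line along which they close (so a half turn about z gives the same grasp; the last joint's range is limited). The gripper opens to 88 mm and grips with 3 to 60 N. Pads are 19 mm wide; open, the fingers measure 130 mm over their backs; the gripper's body (78 mm by 193 mm) begins 47 mm behind the grasp point.
Start: joints at [87.038, 20.546, 0.682, 0, -70.136, -16.507], TCP at [0.225, 0.636, 0.249] pointing down, gripper open.
Joint ranges: [-176.03, 176.03], [-82.01, 121.73], [-58.28, 71.71], [-173.87, 95.51], [-174.79, -0.11], [-173.66, 173.66]. Speed limits (degrees/s): [136.94, 136.94, 172.46, 180, 180, 180].

### API

Orientations are given as [roll, pitch, yaw] about the fixed x, y, z axes, in that order (R = Rz(yaw) Ry(pitch) Rx(roll)).
In Python, from plant import ctrl gives the robot as it stands.
- The arm moves only by the tool apply_moves, never from a script. Its argument "targets" is a list of rows, each an object with "travel": the shift along the tool's x, y, z in mm, a list of three; "roll": the turn about the tool's z in degrees; "jaw": the finger opening in mm, from 0 to 87.6. In form: [{"travel": [tx, ty, tz], "roll": roll, "jaw": jaw}, ...]. A call has 1 to 10 rows; each row shifts and turns the commanded pose from where the row before left it, along the tool's axes as they then stand; what a row does not reach is not made up. A row lasts 1/10 s, in which the tool goes at most 50 mm and 8.59 degrees, less where a joint would pass 70% of its speed; a pose out of reach is approached as far as the arm can. A call with a gripper value outside its range is refused whole. The fingers move at their own pace and stop on an object; the grip force is fixed at half the most. Time passes only in rows, so rows that do not move let the fingers close. It gives the time, the measured TCP pose, the force, the opening and the grip force at its end, in the units of the state.
- ctrl.get_obs(): the state, without advancing time (a new reading comes with each control period).
- ctrl.snapshot(name): name is "scene" or "top"; returns the picture (384x512x3 uint8, red, green, blue); there is no depth.
- ctrl.calibration(name): a dict with "K" (3x3 intrinsics, pixels), "extrinsics" (4x4, takes a point from camera to world coordinates). Camera axes: x right, y down, z forward; pixel columns grow to the right and rows downward; lengths in m; the calibration is good to about 2 mm. A picture is of the moment at which its call begins. calibration takes no time and is no camera call.
- ctrl.close_job(): hands the job in; it is judged then, once.
The state is a dict: "clock": time; "joint_pos": joint angles; "qvel": joint speeds; "tau": joint torques, N m; "tool_pos": TCP position; "orientation": TCP orientation; "force": force on the tool from outside, world axes, zero at the start; "moment": the same for the moment, N m; "opening": finger opening in m; "gripper_force": force on a finger pad.
Only numpy, scipy, OpenCV 4.12 (cv2) and the standard library are available. Lean on these libraries where they do the work, as an engineer would, in place of code of your own. Each camera call takes 0.05 s, during which the arm holds its last target. There are 200 camera calls.

### The job

Pack the sample caddy for the lab. Stand the can that is on the scale in the tall round collar, the upright sampling cup in the square frame, the stack of can lids between the four pins, and the stepped steel setting block lengthwise in the oblong frame, all upright and fully down on their seats. Leave the other cans, the upside-down used cup and the single lids where they are.

Things in the scene. Friction and masses are not known exactly. Their poses are not given: they have to be found in the camera images.
- weighed_can: The filled drink can standing upright on the black kitchen scale (flat, 169 x 212 mm, 18 mm high, fixed); the only can on the scale. 57 mm diameter, 156 mm tall, about 0.37 kg; grasp round the body. Origin: centre of its underside, z up.
- cup: White sampling cup standing upright, open mouth up: 69 mm across the rim, 54 mm across the foot, 84 mm tall, 50 g; grasp round the body below the rim. Origin: centre of its underside, z up.
- lids: Nested stack of dark can lids, a round drum 59 mm in diameter and 42 mm tall, about 55 g, moves as one piece; grasp round it. Single lids (7 mm high) lie about the table and are not it. Origin: centre of its underside, z up.
- setting_block: Steel setting block: foot 60 mm (x) x 36 mm (y) x 22 mm high with a centred upper step 30 mm (x) x 36 mm (y), 40 mm tall in all, 0.25 kg; grasp the step across its 36 mm width (y). Stands at any yaw. Origin: centre of its underside, x along its length, z up.
- collar_insert: Place for the can from the scale. Fixed insert in one bay of the square aluminium caddy tray (206 mm, rim 12 mm high); a 92 mm square grey base plate carries a round black collar, 75 mm inside and 83 mm outside diameter, its top 44 mm above the origin. Origin: centre of the base plate's underside, 6 mm above the table, z up; seat 4 mm above the origin. Inserts lie 99 mm apart, in any order.
- square_insert: Place for the upright cup. Fixed insert in one bay of the square aluminium caddy tray (206 mm, rim 12 mm high); a 92 mm square grey base plate carries a square black frame, 73 x 73 mm inside, walls 4 mm thick, tops 16 mm above the origin. Origin: centre of the base plate's underside, 6 mm above the table, z up; seat 4 mm above the origin. Inserts lie 99 mm apart, in any order.
- pin_insert: Place for the lid stack. Fixed insert in one bay of the square aluminium caddy tray (206 mm, rim 12 mm high); a 92 mm square grey base plate carries four round black 8 mm pins at its corners (76 mm circle free between them), tops 20 mm above the origin. Origin: centre of the base plate's underside, 6 mm above the table, z up; seat 4 mm above the origin. Inserts lie 99 mm apart, in any order.
- slot_insert: Place for the setting block. Fixed insert in one bay of the square aluminium caddy tray (206 mm, rim 12 mm high); a 92 mm square grey base plate carries an oblong black frame, 80 mm (its x) x 52 mm (its y) inside, walls 4 mm thick, tops 16 mm above the origin; the block's length goes along the frame's x. Origin: centre of the base plate's underside, 6 mm above the table, z up; seat 4 mm above the origin. Inserts lie 99 mm apart, in any order.
- spare_can: Look-alike, leave alone: loose drink can like the weighed one (57 x 156 mm) but standing on the table to the right of the scale. Origin: centre of its underside, z up.
- turned_cup: Look-alike, leave alone: used sampling cup standing upside down on its rim among the things to take, 69 mm across below, 54 mm across the closed top, 84 mm tall. Origin: centre of its foot, which is now its top, 84 mm above the table; its z points down.
Not all that is in view belongs to the job. What is meant by the lids is not brown or yellow, and is the larger of those in its own colour.

How it is judged:
By the outcome, as a careful person would: the job done as asked, in the order asked, and still so for the second after the job is handed in, with the robot touching nothing.
It also fails if it takes over 106 s, if anything falls off the work surface, if the arm or the gripper's body presses on something with over 40 N, if the wrist force passes 120 N, or if a joint passes its speed limit or range.

## Working session

There is one attempt and no reset: what is moved stays moved. The work goes in short steps, Python scripts to look and compute and a tool call to move; the robot and the scene stay as the last step left them, time stands still between calls to the robot, and variables do not carry over. Pictures are saved under pics/ and viewed, at most 14 in all, crops included, and the job is handed in when it is done.

Besides the shell and the picture viewer there is one more tool, called after "Emit:" as name(argument=value, ...) on one line, values as JSON. apply_moves: Moves the arm, as the interface text tells. Its arguments: {"type":"object","properties":{"targets":{"type":"array","items":{"type":"object","properties":{"travel":{"type":"array","items":{"type":"number"}},"roll":{"type":"number"},"jaw":{"type":"number"}}}}},"required":["targets"]}

```bash
ls; mkdir -p pics; python3 - <<'E'
from plant import ctrl
import cv2
for n in("scene","top"):
    im=ctrl.snapshot(n); cv2.imwrite(f"pics/{n}0.png",cv2.resize(im[:,:,::-1],(800,600),interpolation=cv2.INTER_CUBIC))
    cv2.imwrite(f"pics/{n}0_raw.png",im[:,:,::-1])
    c=ctrl.calibration(n); print(n,c["K"].round(1).tolist(),c["extrinsics"].round(3).tolist())
o=ctrl.get_obs(); print({k:o[k] for k in("clock","tool_pos","orientation","opening","force")})
E
```

```text
pics
scene [[387.4, 0.0, 258.7], [0.0, 387.4, 191.5], [0.0, 0.0, 1.0]] [[0.88, -0.353, 0.318, 0.105], [-0.475, -0.678, 0.561, -0.9], [0.018, -0.645, -0.764, 0.9], [0.0, 0.0, 0.0, 1.0]]
top [[360.0, 0.0, 259.5], [0.0, 360.0, 188.7], [0.0, 0.0, 1.0]] [[0.019, -0.998, 0.067, 0.384], [-1.0, -0.019, -0.002, -0.301], [0.004, -0.067, -0.998, 1.112], [0.0, 0.0, 0.0, 1.0]]
{'clock': 0.1, 'tool_pos': array([0.22485744, 0.63600761, 0.24771107]), 'orientation': array([ 1.79914872e+02, -7.35043386e-03, -1.94738780e+01]), 'opening': 0.08770246210592943, 'force': array([-0.02735602, -0.04573489, -0.91293648])}
```

View pics/scene0.png

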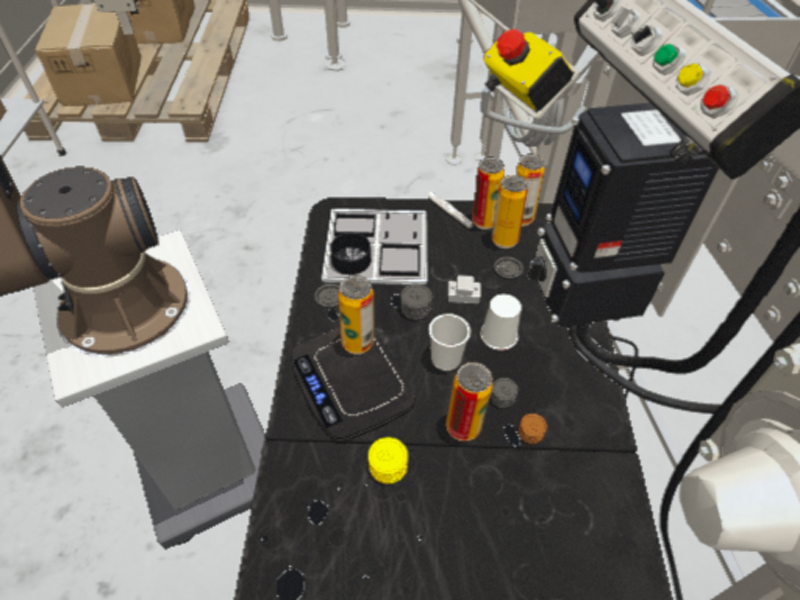

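View pics/top0.png

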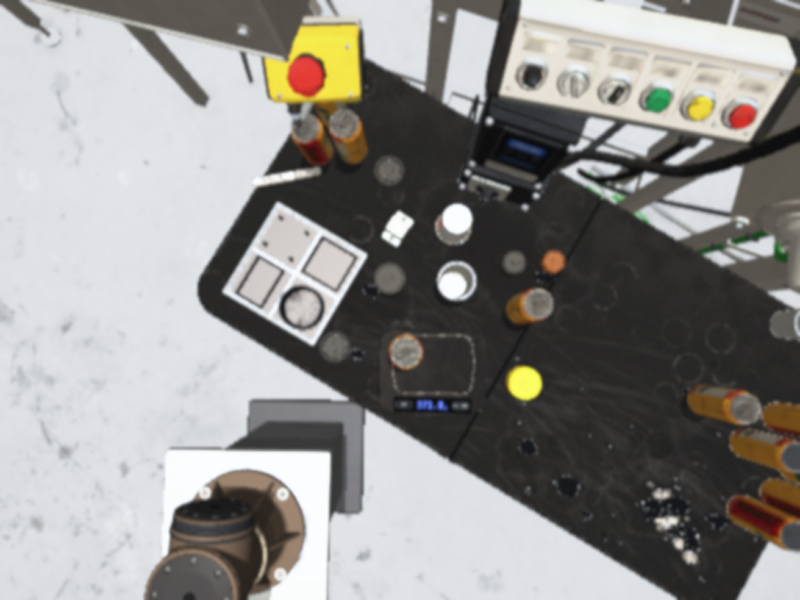

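The scene view shows:
- **Tray:** about (375,245), with the collar at (350,250).
- **Weighed can:** about (357,315), on the scale. The other can stands to the right of the scale at (468,400).
- **Cups:** upright at (449,340), turned at (500,320).
- **Steel block:** (464,290).
- **Drum-shaped lids, top view:** dark (388,278), smaller dark (513,262), brown (553,262), yellow (524,383). Flat single lids lie at (335,346) and (388,170). The larger dark one at (388,278) fits the description; I'll confirm it in a crop.

```bash
cat > h.py <<'E'
import numpy as np, cv2
from plant import ctrl
def p2w(n,u,v,z):
    "raw pixel -> world at height z"
    c=ctrl.calibration(n);K=c["K"];T=c["extrinsics"]
    d=T[:3,:3]@np.linalg.solve(K,[u,v,1.]);o=T[:3,3]
    return o+d*(z-o[2])/d[2]
def w2p(n,p):
    c=ctrl.calibration(n);K=c["K"];T=c["extrinsics"]
    q=K@(T[:3,:3].T@(np.asarray(p)-T[:3,3]));return q[:2]/q[2]
def crop(n,raw,x,y,w,h,s,out):
    cv2.imwrite(out,cv2.resize(raw[y:y+h,x:x+w],None,fx=s,fy=s,interpolation=cv2.INTER_CUBIC))
E
python3 - <<'E'
from h import *
t=cv2.imread("pics/top0_raw.png")
crop("top",t,135,125,110,100,6,"pics/c_tray.png") 
crop("top",t,200,125,160,115,5,"pics/c_obj.png")
E
```

```text
(no output)
```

View pics/c_tray.png

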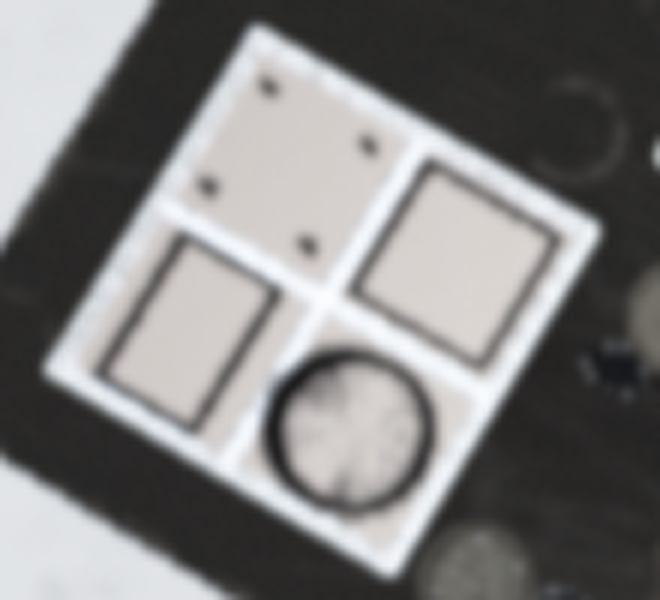

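View pics/c_obj.png

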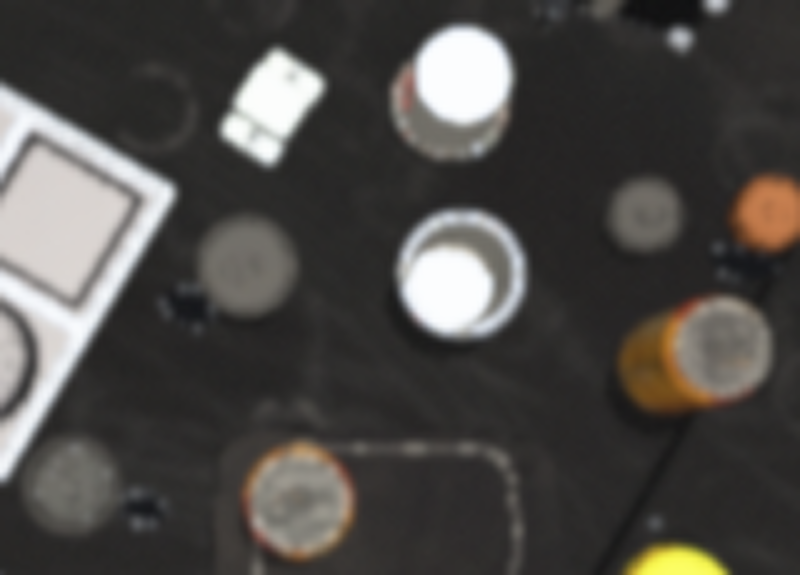

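```bash
cat > m.py <<'E'
from h import *
if __name__=="__main__":
    C=np.array([p2w("top",135+u/6,125+v/6,.012)[:2] for u,v in [(255,25),(600,228),(392,575),(48,370)]])
    print("tray",C.round(4).tolist(),C.mean(0).round(4),[round(float(np.linalg.norm(C[i]-C[i-1])),4) for i in range(4)],
      [round(float(np.degrees(np.arctan2(*(C[i]-C[i-1])[::-1]))),1) for i in range(4)])
    print("collar",p2w("top",135+350/6,125+430/6,.050).round(4))
    S=[(435,160),(560,238),(485,362),(355,290)]
    print("square",np.mean([p2w("top",135+u/6,125+v/6,.022) for u,v in S],0).round(4))
    S=[(183,236),(277,294),(195,430),(102,373)]
    print("slot",np.mean([p2w("top",135+u/6,125+v/6,.022) for u,v in S],0).round(4))
    S=[(268,86),(369,145),(307,245),(207,186)]
    print("pin",np.mean([p2w("top",135+u/6,125+v/6,.026) for u,v in S],0).round(4))
    for n,u,v,z in [("can",300,500,.174),("cup",462,274,.084),("lids",247,266,.042),("turned",463,75,.084),("spare",722,347,.156),("blk",273,106,.031)]:
        p=p2w("top",200+u/5,125+v/5,z); print(n,p.round(4),round(float(np.hypot(*p[:2])),3))
    a=p2w("top",200+245/5,125+147/5,.022)-p2w("top",200+301/5,125+66/5,.022);print("blk ax",np.linalg.norm(a),np.degrees(np.arctan2(a[1],a[0])))
    s=cv2.imread("pics/scene0_raw.png")
    crop("scene",s,195,120,150,110,5,"pics/c_sc.png")
    # overlay both for check of block
E
python3 m.py
```

```text
tray [[0.6379, -0.0466], [0.5359, -0.2268], [0.3567, -0.1255], [0.4576, 0.0529]] [ 0.497  -0.0865] [0.2059, 0.2071, 0.2058, 0.2049] [-28.9, -119.5, 150.5, 60.5]
collar [ 0.4283 -0.1088  0.05  ]
square [ 0.5156 -0.1563  0.022 ]
slot [ 0.477 -0.021  0.022]
pin [ 0.5629 -0.0688  0.026 ]
can [ 0.3529 -0.3063  0.174 ] 0.467
cup [ 0.4806 -0.3973  0.084 ] 0.624
lids [ 0.4869 -0.2729  0.042 ] 0.558
turned [ 0.596  -0.3965  0.084 ] 0.716
spare [ 0.4375 -0.5294  0.156 ] 0.687
blk [ 0.5857 -0.2864  0.031 ] 0.652
blk ax 0.06063838957753814 146.72329209688192
```

View pics/c_sc.png

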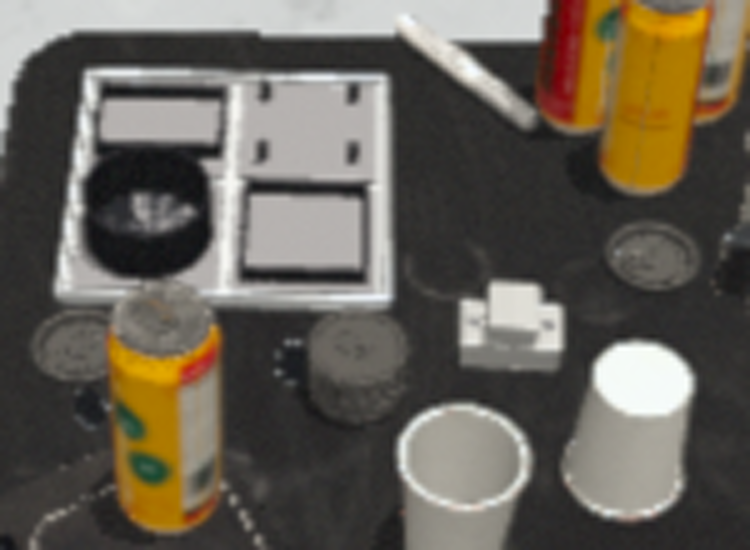

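Crops, pixels in the crops:
- **Tray:** the collar is at tray crop (350,430), square frame at (458,262), oblong frame at (190,333) and pins at (288,165).
- **Lids:** the dark drum at object crop (247,266) is clearly larger than the dark one at (645,213), so it is the stack meant. The discs at (72,485), and scene crop (652,255), are flat single lids.
- **Cups:** upright at object crop (462,274), turned at (463,75).
- **Weighed can:** object crop (300,500).

I'll cross-check the targets in the scene view while the arm starts moving.

```bash
cat >> h.py <<'E'
def go(x,y,z=None,psi=None):
    "print tool-frame shift (mm) and roll needed from measured pose to target"
    o=ctrl.get_obs();p=o["tool_pos"];y0=o["orientation"][2];c,s=np.cos(np.radians(y0)),np.sin(np.radians(y0))
    dx,dy=(x-p[0])*1e3,(y-p[1])*1e3
    print("t",round(o["clock"],2),"pos",p.round(4),"yaw",round(y0,1),"| tx %.1f ty %.1f"%(dx*c+dy*s,dx*s-dy*c),"tz",None if z is None else round((p[2]-z)*1e3,1),"roll",None if psi is None else round(y0-psi,1))
E
python3 - <<'E'
from h import *
for n,u,v,z in [("can",165,318,.174),("cup",464,460,.084),("lids",358,343,.042),("blkstep",516,300,.040),("collar",148,190,.05)]:
    print(n,p2w("scene",195+u/5,120+v/5,z).round(4))
# block model check
for yaw in(146.7,):
  c=np.cos(np.radians(yaw));s=np.sin(np.radians(yaw))
  f=lambda x,y,z:np.array([.5857+c*x-s*y,-.2864+s*x+c*y,z])
  P=[f(x,y,.022) for x in(-.03,.03) for y in(-.018,.018)]+[f(x,y,.04) for x in(-.015,.015) for y in(-.018,.018)]
  print([((w2p("top",p)-[200,125])*5).round().tolist() for p in P]);print([((w2p("scene",p)-[195,120])*5).round().tolist() for p in P])
E
```

```text
can [ 0.3526 -0.3085  0.174 ]
cup [ 0.4802 -0.3984  0.084 ]
lids [ 0.4889 -0.2704  0.042 ]
blkstep [ 0.5901 -0.283   0.04  ]
collar [ 0.4308 -0.1074  0.05  ]
[[277.0, 52.0], [325.0, 85.0], [221.0, 132.0], [270.0, 165.0], [262.0, 66.0], [312.0, 100.0], [234.0, 107.0], [284.0, 140.0]]
[[560.0, 308.0], [560.0, 353.0], [461.0, 300.0], [459.0, 345.0], [538.0, 286.0], [538.0, 331.0], [488.0, 282.0], [487.0, 327.0]]
```

Emit:
apply_moves(targets=[{"travel":[34,27,0],"roll":0,"jaw":87},{"travel":[34,27,0],"roll":0,"jaw":87},{"travel":[34,27,0],"roll":0,"jaw":87},{"travel":[34,27,0],"roll":0,"jaw":87},{"travel":[34,27,0],"roll":0,"jaw":87},{"travel":[34,27,0],"roll":0,"jaw":87},{"travel":[34,27,0],"roll":0,"jaw":87},{"travel":[34,27,0],"roll":0,"jaw":87},{"travel":[34,27,0],"roll":0,"jaw":87},{"travel":[34,27,0],"roll":0,"jaw":87}])

```text
clock: 1.1
tool_pos: [0.456, 0.2668, 0.2485]
orientation: [180.0, 0.0, -19.5]
force: [0.9, 0.8, -1.3]
opening: 0.087
gripper_force: 0.0
```

Emit:
apply_moves(targets=[{"travel":[7,44,0],"roll":0,"jaw":87},{"travel":[7,44,0],"roll":0,"jaw":87},{"travel":[7,44,0],"roll":0,"jaw":87},{"travel":[7,44,0],"roll":0,"jaw":87},{"travel":[7,44,0],"roll":0,"jaw":87},{"travel":[7,44,0],"roll":0,"jaw":87},{"travel":[7,44,0],"roll":0,"jaw":87},{"travel":[7,44,0],"roll":0,"jaw":87},{"travel":[7,44,0],"roll":0,"jaw":87},{"travel":[7,44,0],"roll":0,"jaw":87}])

```text
clock: 2.1
tool_pos: [0.374, -0.1713, 0.2487]
orientation: [-180.0, -0.0, -19.4]
force: [1.0, -0.3, 0.1]
opening: 0.0869
gripper_force: 0.0
```

```bash
python3 -c "
from h import *
go(.353,-.307,.146)"
```

```text
t 2.1 pos [ 0.374  -0.1713  0.2487] yaw -19.4 | tx 25.4 ty 135.0 tz 102.7 roll None
```

Emit:
apply_moves(targets=[{"travel":[6,34,0],"roll":0,"jaw":87},{"travel":[6,34,0],"roll":0,"jaw":87},{"travel":[6,34,0],"roll":0,"jaw":87},{"travel":[6,33,0],"roll":0,"jaw":87},{"travel":[1,0,10],"roll":0,"jaw":87},{"travel":[0,0,20],"roll":0,"jaw":87},{"travel":[0,0,0],"roll":0,"jaw":87}])

```text
clock: 2.8
tool_pos: [0.3517, -0.3044, 0.2159]
orientation: [-180.0, 0.3, -19.5]
force: [-1.1, -0.4, 0.1]
opening: 0.0868
gripper_force: 0.0
```

```bash
python3 -c "
from h import *
go(.353,-.307,.146)
for n in('scene','top'): cv2.imwrite('pics/%s1_raw.png'%n,ctrl.snapshot(n)[:,:,::-1])
crop('s',cv2.imread('pics/scene1_raw.png'),150,60,200,190,3,'pics/s1.png')
"
```

```text
t 2.8 pos [ 0.3517 -0.3044  0.2159] yaw -19.5 | tx 2.1 ty 2.0 tz 69.9 roll None
```

View pics/s1.png

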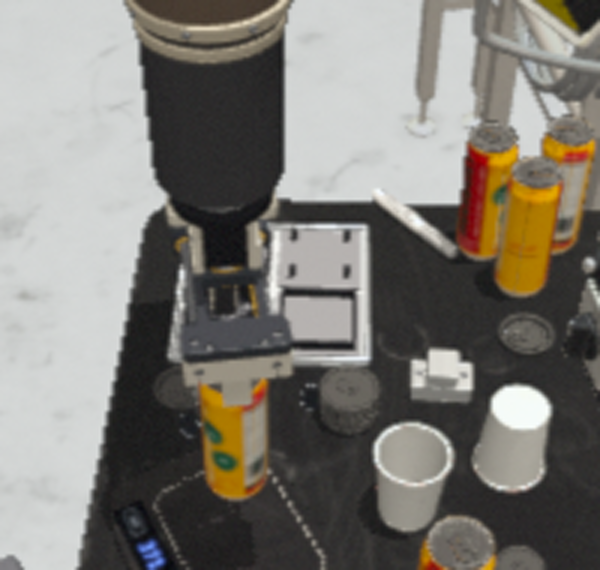

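The gripper, crop (240,340), hangs centred over the can on the scale, crop (236,440). Now down and grip.

Emit:
apply_moves(targets=[{"travel":[2,2,14],"roll":0,"jaw":87},{"travel":[0,0,14],"roll":0,"jaw":87},{"travel":[0,0,14],"roll":0,"jaw":87},{"travel":[0,0,14],"roll":0,"jaw":87},{"travel":[0,0,14],"roll":0,"jaw":87},{"travel":[0,0,0],"roll":0,"jaw":50},{"travel":[0,0,0],"roll":0,"jaw":50},{"travel":[0,0,0],"roll":0,"jaw":50},{"travel":[0,0,0],"roll":0,"jaw":50},{"travel":[0,0,0],"roll":0,"jaw":50}])

```text
clock: 3.9
tool_pos: [0.3554, -0.3078, 0.1494]
orientation: [-180.0, -0.1, -19.5]
force: [0.5, 2.9, 4.3]
opening: 0.0568
gripper_force: 30.0
```

Emit:
apply_moves(targets=[{"travel":[0,0,-10],"roll":0,"jaw":50},{"travel":[0,0,-20],"roll":0,"jaw":50},{"travel":[0,0,-20],"roll":0,"jaw":50},{"travel":[0,0,-10],"roll":0,"jaw":50},{"travel":[0,0,0],"roll":0,"jaw":50}])

```text
clock: 4.4
tool_pos: [0.3552, -0.3081, 0.2099]
orientation: [-180.0, -0.1, -19.5]
force: [-0.8, 1.1, -5.0]
opening: 0.0564
gripper_force: 29.9
```

```bash
python3 -c "
from h import *
go(.4305,-.1075,.148)"
```

```text
t 4.4 pos [ 0.3552 -0.3081  0.2099] yaw -19.5 | tx 4.1 ty -214.2 tz 61.9 roll None
```

Emit:
apply_moves(targets=[{"travel":[1,-15,0],"roll":0,"jaw":50},{"travel":[1,-30,0],"roll":0,"jaw":50},{"travel":[1,-35,0],"roll":0,"jaw":50},{"travel":[1,-35,0],"roll":0,"jaw":50},{"travel":[0,-35,0],"roll":0,"jaw":50},{"travel":[0,-30,0],"roll":0,"jaw":50},{"travel":[0,-22,0],"roll":0,"jaw":50},{"travel":[0,-12,0],"roll":0,"jaw":50},{"travel":[0,0,0],"roll":0,"jaw":50}])

```text
clock: 5.3
tool_pos: [0.4297, -0.1064, 0.2078]
orientation: [180.0, 0.1, -19.4]
force: [0.1, -0.3, -4.6]
opening: 0.0563
gripper_force: 29.9
```

```bash
python3 -c "
from h import *
go(.4305,-.1075,.1415)
for n in('scene','top'): cv2.imwrite('pics/%s2_raw.png'%n,ctrl.snapshot(n)[:,:,::-1])
crop('s',cv2.imread('pics/scene2_raw.png'),190,90,110,110,5,'pics/s2.png')
"
```

```text
t 5.3 pos [ 0.4297 -0.1064  0.2078] yaw -19.4 | tx 1.1 ty 0.7 tz 66.3 roll None
```

View pics/s2.png

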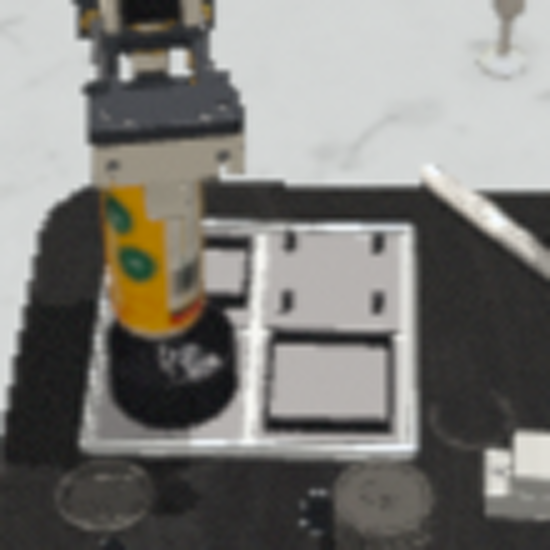

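The can hangs over the collar, its foot at crop (158,318) above the collar's centre at about (174,350). That fits a height difference of about 3 cm. Lowering.

Emit:
apply_moves(targets=[{"travel":[1,1,8],"roll":0,"jaw":50},{"travel":[0,0,10],"roll":0,"jaw":50},{"travel":[0,0,10],"roll":0,"jaw":50},{"travel":[0,0,10],"roll":0,"jaw":50},{"travel":[0,0,10],"roll":0,"jaw":50},{"travel":[0,0,9],"roll":0,"jaw":50},{"travel":[0,0,4],"roll":0,"jaw":50},{"travel":[0,0,0],"roll":0,"jaw":50}])

```text
clock: 6.2
tool_pos: [0.4301, -0.1087, 0.1469]
orientation: [180.0, 0.1, -19.5]
force: [0.1, 0.2, -4.4]
opening: 0.0562
gripper_force: 29.9
```

Emit:
apply_moves(targets=[{"travel":[0,0,2],"roll":0,"jaw":50},{"travel":[0,0,2],"roll":0,"jaw":50},{"travel":[0,0,1],"roll":0,"jaw":50},{"travel":[0,0,0],"roll":0,"jaw":50}])

```text
clock: 6.6
tool_pos: [0.4304, -0.1087, 0.1426]
orientation: [-180.0, -0.0, -19.5]
force: [0.8, 0.0, -3.9]
opening: 0.0563
gripper_force: 29.9
```

Emit:
apply_moves(targets=[{"travel":[0,0,1],"roll":0,"jaw":50},{"travel":[0,0,1],"roll":0,"jaw":50},{"travel":[0,0,0],"roll":0,"jaw":50}])

```text
clock: 6.9
tool_pos: [0.4318, -0.1089, 0.1423]
orientation: [-180.0, -0.2, -19.4]
force: [-3.5, 0.5, 10.4]
opening: 0.0561
gripper_force: 30.0
```

Seat contact felt (10 N up, at the expected height). Releasing, raising, turning for the cup.

Emit:
apply_moves(targets=[{"travel":[0,0,0],"roll":0,"jaw":87},{"travel":[0,0,0],"roll":0,"jaw":87},{"travel":[0,0,0],"roll":0,"jaw":87},{"travel":[0,0,0],"roll":0,"jaw":87},{"travel":[0,0,-10],"roll":0,"jaw":87},{"travel":[0,0,-20],"roll":0,"jaw":87},{"travel":[0,0,-30],"roll":0,"jaw":87},{"travel":[0,0,-25],"roll":0,"jaw":87},{"travel":[0,0,-5],"roll":0,"jaw":87},{"travel":[0,0,0],"roll":0,"jaw":87}])

```text
clock: 7.9
tool_pos: [0.4309, -0.1086, 0.2319]
orientation: [-179.9, -0.1, -19.5]
force: [0.6, 0.1, 0.0]
opening: 0.0873
gripper_force: 0.0
```

Emit:
apply_moves(targets=[{"travel":[0,20,0],"roll":0,"jaw":87},{"travel":[0,40,0],"roll":0,"jaw":87},{"travel":[0,0,0],"roll":8,"jaw":87},{"travel":[0,0,0],"roll":8,"jaw":87},{"travel":[0,0,0],"roll":8,"jaw":87},{"travel":[0,0,0],"roll":8,"jaw":87},{"travel":[0,0,0],"roll":8,"jaw":87},{"travel":[0,0,0],"roll":0,"jaw":87}])

```text
clock: 8.7
tool_pos: [0.4098, -0.1652, 0.2296]
orientation: [179.9, 0.1, -59.6]
force: [-0.2, 0.0, -0.1]
opening: 0.0869
gripper_force: 0.0
```

```bash
python3 -c "
from h import *
go(.4805,-.398,.053)
for n in('scene','top'): cv2.imwrite('pics/%s3_raw.png'%n,ctrl.snapshot(n)[:,:,::-1])
crop('s',cv2.imread('pics/scene3_raw.png'),180,70,190,140,4,'pics/s3.png')
"
```

```text
t 8.7 pos [ 0.4098 -0.1652  0.2296] yaw -59.6 | tx 236.5 ty 56.8 tz 176.6 roll None
```

View pics/s3.png

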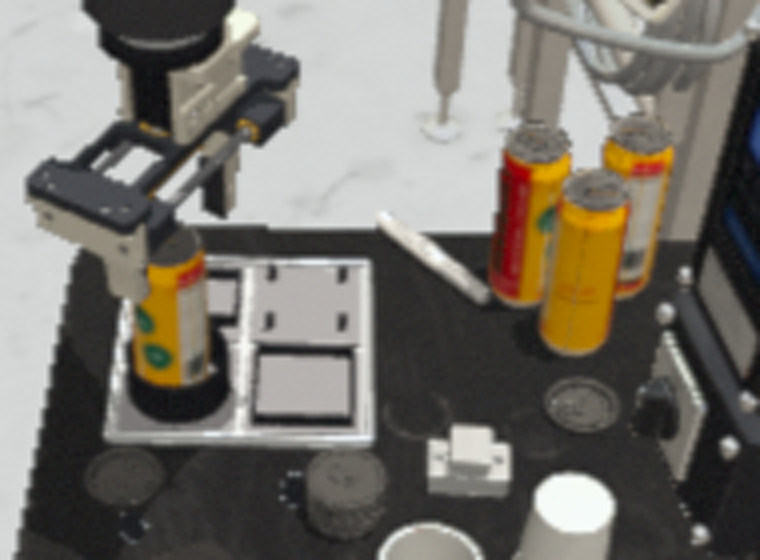

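The can stands upright inside the collar, crop (172,320), with its foot below the collar rim at about (180,385). The gripper body is long along its closing axis, as assumed. Next the cup.

Emit:
apply_moves(targets=[{"travel":[34,8,0],"roll":0,"jaw":87},{"travel":[34,8,0],"roll":0,"jaw":87},{"travel":[34,8,0],"roll":0,"jaw":87},{"travel":[34,8,0],"roll":0,"jaw":87},{"travel":[34,8,0],"roll":0,"jaw":87},{"travel":[34,8,0],"roll":0,"jaw":87},{"travel":[32,8,20],"roll":0,"jaw":87},{"travel":[0,0,30],"roll":0,"jaw":87},{"travel":[0,0,30],"roll":0,"jaw":87},{"travel":[0,0,0],"roll":0,"jaw":87}])

```text
clock: 9.8
tool_pos: [0.4793, -0.3958, 0.1455]
orientation: [179.7, 0.4, -59.4]
force: [-1.3, 1.0, -0.5]
opening: 0.0866
gripper_force: 0.0
```

```bash
python3 -c "
from h import *
go(.4805,-.398,.053)"
```

```text
t 9.8 pos [ 0.4793 -0.3958  0.1455] yaw -59.4 | tx 2.5 ty 0.1 tz 92.5 roll None
```

Emit:
apply_moves(targets=[{"travel":[2,0,15],"roll":0,"jaw":87.6},{"travel":[0,0,20],"roll":0,"jaw":87.6},{"travel":[0,0,20],"roll":0,"jaw":87.6},{"travel":[0,0,20],"roll":0,"jaw":87.6},{"travel":[0,0,14],"roll":0,"jaw":87.6},{"travel":[0,0,2],"roll":0,"jaw":87.6},{"travel":[0,0,0],"roll":0,"jaw":87.6}])

```text
clock: 10.5
tool_pos: [0.4835, -0.3989, 0.06]
orientation: [-180.0, -0.0, -59.4]
force: [-0.7, 0.4, 1.0]
opening: 0.0879
gripper_force: 0.0
```

Emit:
apply_moves(targets=[{"travel":[0,0,0],"roll":0,"jaw":55},{"travel":[0,0,0],"roll":0,"jaw":55},{"travel":[0,0,0],"roll":0,"jaw":55},{"travel":[0,0,0],"roll":0,"jaw":55},{"travel":[0,0,0],"roll":0,"jaw":55}])

```text
clock: 11.0
tool_pos: [0.4836, -0.399, 0.0603]
orientation: [-180.0, -0.1, -59.5]
force: [0.0, 0.9, 4.3]
opening: 0.0669
gripper_force: 30.0
```

Emit:
apply_moves(targets=[{"travel":[0,0,-10],"roll":0,"jaw":55},{"travel":[0,0,-25],"roll":0,"jaw":55},{"travel":[0,0,-30],"roll":0,"jaw":55},{"travel":[0,0,-15],"roll":0,"jaw":55},{"travel":[0,0,-5],"roll":-7,"jaw":55},{"travel":[0,0,0],"roll":-8,"jaw":55},{"travel":[0,0,0],"roll":-8,"jaw":55},{"travel":[0,0,0],"roll":-7,"jaw":55},{"travel":[0,0,0],"roll":0,"jaw":55}])

```text
clock: 11.9
tool_pos: [0.4829, -0.3986, 0.145]
orientation: [-180.0, 0.0, -29.4]
force: [-0.9, -0.7, -0.5]
opening: 0.0671
gripper_force: 30.0
```

```bash
python3 -c "
from h import *
go(.517,-.156,.0705,-29.5)"
```

```text
t 11.9 pos [ 0.4829 -0.3986  0.145 ] yaw -29.4 | tx -89.3 ty -228.2 tz 74.5 roll 0.1
```

Emit:
apply_moves(targets=[{"travel":[-5,-13,0],"roll":0,"jaw":55},{"travel":[-12,-30,0],"roll":0,"jaw":55},{"travel":[-15,-38,0],"roll":0,"jaw":55},{"travel":[-15,-38,0],"roll":0,"jaw":55},{"travel":[-15,-38,0],"roll":0,"jaw":55},{"travel":[-13,-34,0],"roll":0,"jaw":55},{"travel":[-10,-25,0],"roll":0,"jaw":55},{"travel":[-4,-12,0],"roll":0,"jaw":55},{"travel":[0,0,0],"roll":0,"jaw":55}])

```text
clock: 12.8
tool_pos: [0.518, -0.1548, 0.1449]
orientation: [-180.0, -0.0, -29.5]
force: [0.4, -0.5, -0.8]
opening: 0.0667
gripper_force: 30.0
```

```bash
python3 -c "
from h import *
go(.517,-.156,.0705,-29.5)"
```

```text
t 12.8 pos [ 0.518  -0.1548  0.1449] yaw -29.5 | tx -0.3 ty 1.6 tz 74.4 roll 0.0
```

Emit:
apply_moves(targets=[{"travel":[0,1,10],"roll":0,"jaw":55},{"travel":[0,0,18],"roll":0,"jaw":55},{"travel":[0,0,18],"roll":0,"jaw":55},{"travel":[0,0,12],"roll":0,"jaw":55},{"travel":[0,0,8],"roll":0,"jaw":55},{"travel":[0,0,4],"roll":0,"jaw":55},{"travel":[0,0,2],"roll":0,"jaw":55},{"travel":[0,0,0],"roll":0,"jaw":55}])

```text
clock: 13.6
tool_pos: [0.5175, -0.1574, 0.0727]
orientation: [-180.0, -0.0, -29.5]
force: [0.3, 0.6, -0.3]
opening: 0.0669
gripper_force: 30.0
```

Emit:
apply_moves(targets=[{"travel":[0,0,1],"roll":0,"jaw":55},{"travel":[0,0,1],"roll":0,"jaw":55},{"travel":[0,0,1],"roll":0,"jaw":55},{"travel":[0,0,0],"roll":0,"jaw":55}])

```text
clock: 14.0
tool_pos: [0.5178, -0.1573, 0.0703]
orientation: [-180.0, -0.1, -29.4]
force: [-0.5, -0.3, 3.6]
opening: 0.0666
gripper_force: 30.0
```

Emit:
apply_moves(targets=[{"travel":[0,0,0],"roll":0,"jaw":87},{"travel":[0,0,0],"roll":0,"jaw":87},{"travel":[0,0,0],"roll":0,"jaw":87},{"travel":[0,0,0],"roll":0,"jaw":87},{"travel":[0,0,-10],"roll":0,"jaw":87},{"travel":[0,0,-25],"roll":0,"jaw":87},{"travel":[0,0,-30],"roll":0,"jaw":87},{"travel":[0,0,-25],"roll":0,"jaw":87},{"travel":[0,0,-20],"roll":0,"jaw":87},{"travel":[0,0,0],"roll":0,"jaw":87}])

```text
clock: 15.0
tool_pos: [0.519, -0.1575, 0.1835]
orientation: [-179.9, -0.3, -29.4]
force: [-0.1, -0.2, -0.5]
opening: 0.0869
gripper_force: 0.0
```

```bash
python3 -c "
from h import *
go(.488,-.272,.038,-119.5)"
```

```text
t 15.0 pos [ 0.519  -0.1575  0.1835] yaw -29.4 | tx 29.3 ty 115.0 tz 145.5 roll 90.1
```

Emit:
apply_moves(targets=[{"travel":[7,29,0],"roll":0,"jaw":87},{"travel":[8,29,0],"roll":0,"jaw":87},{"travel":[7,29,0],"roll":0,"jaw":87},{"travel":[7,28,0],"roll":0,"jaw":87},{"travel":[0,0,0],"roll":8.5,"jaw":87},{"travel":[0,0,0],"roll":8.5,"jaw":87},{"travel":[0,0,0],"roll":8.5,"jaw":87},{"travel":[0,0,0],"roll":8.5,"jaw":87},{"travel":[0,0,0],"roll":8.5,"jaw":87},{"travel":[0,0,0],"roll":8.5,"jaw":87}])

```text
clock: 16.0
tool_pos: [0.4856, -0.2716, 0.1795]
orientation: [180.0, 0.0, -80.8]
force: [0.4, -0.2, -0.7]
opening: 0.0866
gripper_force: 0.0
```

Emit:
apply_moves(targets=[{"travel":[0,0,0],"roll":8.5,"jaw":87},{"travel":[0,0,0],"roll":8.5,"jaw":87},{"travel":[0,0,0],"roll":8.5,"jaw":87},{"travel":[0,0,0],"roll":8.5,"jaw":87},{"travel":[0,0,0],"roll":5,"jaw":87},{"travel":[0,0,0],"roll":0,"jaw":87}])

```text
clock: 16.6
tool_pos: [0.4856, -0.2716, 0.1795]
orientation: [180.0, -0.0, -119.5]
force: [-0.2, 0.2, 0.3]
opening: 0.0869
gripper_force: 0.0
```

```bash
python3 -c "
from h import *
go(.488,-.272,.038,-119.5)
for n in('scene','top'): cv2.imwrite('pics/%s4_raw.png'%n,ctrl.snapshot(n)[:,:,::-1])
crop('s',cv2.imread('pics/scene4_raw.png'),180,70,190,140,4,'pics/s4.png')
"
```

```text
t 16.6 pos [ 0.4856 -0.2716  0.1795] yaw -119.5 | tx -0.8 ty -2.3 tz 141.5 roll -0.0
```

View pics/s4.png

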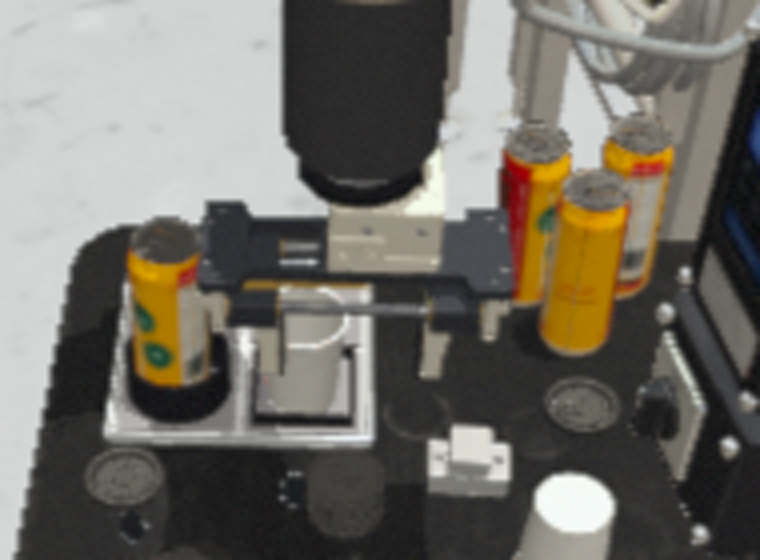

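The cup stands upright within the square frame, crop (312,370), and the can still stands in the collar. The gripper is over the lid drum at (345,490).

Emit:
apply_moves(targets=[{"travel":[-1,-2,20],"roll":0,"jaw":80},{"travel":[0,0,25],"roll":0,"jaw":80},{"travel":[0,0,25],"roll":0,"jaw":80},{"travel":[0,0,25],"roll":0,"jaw":80},{"travel":[0,0,20],"roll":0,"jaw":80},{"travel":[0,0,10],"roll":0,"jaw":80},{"travel":[0,0,5],"roll":0,"jaw":80},{"travel":[0,0,0],"roll":0,"jaw":80}])

```text
clock: 17.5
tool_pos: [0.4882, -0.2718, 0.0495]
orientation: [180.0, -0.0, -119.4]
force: [-0.4, -0.1, -0.1]
opening: 0.08
gripper_force: 0.0
```

```bash
python3 -c "
from h import *
go(.488,-.272,.038,-119.5)"
```

```text
t 17.5 pos [ 0.4882 -0.2718  0.0495] yaw -119.4 | tx 0.2 ty 0.1 tz 11.5 roll 0.1
```

Emit:
apply_moves(targets=[{"travel":[0,0,8],"roll":0,"jaw":80},{"travel":[0,0,3],"roll":0,"jaw":80},{"travel":[0,0,0],"roll":0,"jaw":80},{"travel":[0,0,0],"roll":0,"jaw":50},{"travel":[0,0,0],"roll":0,"jaw":50},{"travel":[0,0,0],"roll":0,"jaw":50},{"travel":[0,0,0],"roll":0,"jaw":50},{"travel":[0,0,0],"roll":0,"jaw":50}])

```text
clock: 18.3
tool_pos: [0.4883, -0.2718, 0.0388]
orientation: [-180.0, 0.0, -119.5]
force: [-0.1, -0.7, 1.5]
opening: 0.0579
gripper_force: 30.0
```

Emit:
apply_moves(targets=[{"travel":[0,0,-10],"roll":0,"jaw":50},{"travel":[0,0,-25],"roll":0,"jaw":50},{"travel":[0,0,-35],"roll":0,"jaw":50},{"travel":[0,0,-35],"roll":0,"jaw":50},{"travel":[0,0,-25],"roll":0,"jaw":50},{"travel":[0,0,-8],"roll":0,"jaw":50},{"travel":[0,0,0],"roll":0,"jaw":50}])

```text
clock: 19.0
tool_pos: [0.4887, -0.2719, 0.1782]
orientation: [-179.8, 0.1, -119.5]
force: [-0.4, 0.3, -0.9]
opening: 0.0578
gripper_force: 30.0
```

```bash
python3 -c "
from h import *
go(.564,-.069,.0488,-119.5)"
```

```text
t 19.0 pos [ 0.4887 -0.2719  0.1782] yaw -119.5 | tx -213.7 ty 34.3 tz 129.4 roll 0.0
```

Emit:
apply_moves(targets=[{"travel":[-13,2,0],"roll":0,"jaw":50},{"travel":[-30,5,0],"roll":0,"jaw":50},{"travel":[-38,6,0],"roll":0,"jaw":50},{"travel":[-38,6,0],"roll":0,"jaw":50},{"travel":[-38,6,0],"roll":0,"jaw":50},{"travel":[-30,5,0],"roll":0,"jaw":50},{"travel":[-18,3,0],"roll":0,"jaw":50},{"travel":[-9,1,0],"roll":0,"jaw":50},{"travel":[0,0,0],"roll":0,"jaw":50}])

```text
clock: 19.9
tool_pos: [0.5637, -0.068, 0.1757]
orientation: [179.9, -0.1, -119.4]
force: [-0.4, -0.2, -0.0]
opening: 0.0579
gripper_force: 30.0
```

```bash
python3 -c "
from h import *
go(.564,-.069,.0488,-119.5)"
```

```text
t 19.9 pos [ 0.5637 -0.068   0.1757] yaw -119.4 | tx 0.7 ty -0.7 tz 126.9 roll 0.1
```

Emit:
apply_moves(targets=[{"travel":[1,-1,10],"roll":0,"jaw":50},{"travel":[0,0,25],"roll":0,"jaw":50},{"travel":[0,0,30],"roll":0,"jaw":50},{"travel":[0,0,25],"roll":0,"jaw":50},{"travel":[0,0,15],"roll":0,"jaw":50},{"travel":[0,0,8],"roll":0,"jaw":50},{"travel":[0,0,5],"roll":0,"jaw":50},{"travel":[0,0,3],"roll":0,"jaw":50},{"travel":[0,0,2],"roll":0,"jaw":50},{"travel":[0,0,0],"roll":0,"jaw":50}])

```text
clock: 20.9
tool_pos: [0.5645, -0.0701, 0.0539]
orientation: [-180.0, 0.0, -119.5]
force: [-0.5, 0.2, -0.8]
opening: 0.0578
gripper_force: 30.0
```

Emit:
apply_moves(targets=[{"travel":[0,0,2],"roll":0,"jaw":50},{"travel":[0,0,2],"roll":0,"jaw":50},{"travel":[0,0,1],"roll":0,"jaw":50},{"travel":[0,0,1],"roll":0,"jaw":50},{"travel":[0,0,0],"roll":0,"jaw":50}])

```text
clock: 21.4
tool_pos: [0.5643, -0.07, 0.0487]
orientation: [-180.0, 0.0, -119.4]
force: [-3.9, 0.9, 11.2]
opening: 0.0578
gripper_force: 30.0
```

Emit:
apply_moves(targets=[{"travel":[0,0,0],"roll":0,"jaw":74},{"travel":[0,0,0],"roll":0,"jaw":74},{"travel":[0,0,0],"roll":0,"jaw":74},{"travel":[0,0,-8],"roll":0,"jaw":74},{"travel":[0,0,-20],"roll":0,"jaw":74},{"travel":[0,0,-30],"roll":0,"jaw":74},{"travel":[0,0,-35],"roll":0,"jaw":74},{"travel":[0,0,-30],"roll":0,"jaw":74},{"travel":[0,0,-10],"roll":0,"jaw":74},{"travel":[0,0,0],"roll":0,"jaw":74}])

```text
clock: 22.4
tool_pos: [0.5651, -0.07, 0.1827]
orientation: [-179.8, 0.1, -119.5]
force: [0.9, 0.4, -0.9]
opening: 0.0741
gripper_force: 0.0
```

```bash
python3 -c "
from h import *
go(.587,-.285,.044,-123.3)
"
```

```text
t 22.4 pos [ 0.5651 -0.07    0.1827] yaw -119.5 | tx 176.5 ty -124.8 tz 138.7 roll 3.8
```

Emit:
apply_moves(targets=[{"travel":[15,-10,0],"roll":0,"jaw":74},{"travel":[32,-23,0],"roll":0,"jaw":74},{"travel":[36,-26,0],"roll":0,"jaw":74},{"travel":[36,-26,0],"roll":0,"jaw":74},{"travel":[34,-24,0],"roll":0,"jaw":74},{"travel":[23,-16,0],"roll":4,"jaw":70},{"travel":[0,0,40],"roll":0,"jaw":64},{"travel":[0,0,20],"roll":0,"jaw":60},{"travel":[0,0,0],"roll":0,"jaw":60}])

```text
clock: 23.3
tool_pos: [0.5833, -0.2844, 0.1153]
orientation: [179.5, -0.2, -123.6]
force: [-0.1, -0.0, -0.3]
opening: 0.0608
gripper_force: 0.0
```

```bash
python3 -c "
from h import *
go(.587,-.285,.044,-123.3)
print(p2w('top',300,122,.05),p2w('top',295,118,.1))
for n in('scene','top'): cv2.imwrite('pics/%s5_raw.png'%n,ctrl.snapshot(n)[:,:,::-1])
a=cv2.imread('pics/scene5_raw.png');b=cv2.imread('pics/top5_raw.png')
A=cv2.resize(a[80:210,190:350],None,fx=2.5,fy=4.6*.543,interpolation=2);B=cv2.resize(b[95:225,135:295],(A.shape[1],A.shape[0]),interpolation=2)
cv2.imwrite('pics/s5.png',np.hstack([A,B]))
"
```

```text
t 23.3 pos [ 0.5833 -0.2844  0.1153] yaw -123.6 | tx -1.6 ty -3.4 tz 71.3 roll -0.3
[ 0.65795765 -0.42111485  0.05      ] [ 0.65638962 -0.40105567  0.1       ]
```

View pics/s5.png

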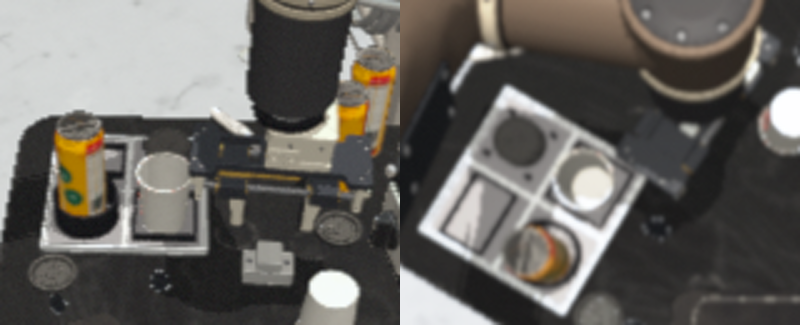

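The left half (scene) shows the can, cup and lids placed, and the gripper over the block at (268,262). The right half (top) shows the lid drum at (519,137) centred between the four pins. Descending onto the block's step.

Emit:
apply_moves(targets=[{"travel":[-2,-3,15],"roll":0,"jaw":60},{"travel":[0,0,20],"roll":0,"jaw":60},{"travel":[0,0,15],"roll":0,"jaw":60},{"travel":[0,0,8],"roll":0,"jaw":60},{"travel":[0,0,4],"roll":0,"jaw":60},{"travel":[0,0,0],"roll":0,"jaw":60}])

```text
clock: 24.0
tool_pos: [0.5901, -0.2848, 0.0584]
orientation: [180.0, -0.0, -123.5]
force: [-0.1, 0.6, -0.3]
opening: 0.0599
gripper_force: 0.0
```

```bash
python3 -c "
from h import *
go(.587,-.285,.0465,-123.3)
"
```

```text
t 24.0 pos [ 0.5901 -0.2848  0.0584] yaw -123.5 | tx 1.9 ty 2.5 tz 11.9 roll -0.2
```

Emit:
apply_moves(targets=[{"travel":[2,2,5],"roll":0,"jaw":60},{"travel":[0,0,4],"roll":0,"jaw":60},{"travel":[0,0,2],"roll":0,"jaw":60},{"travel":[0,0,0],"roll":0,"jaw":60},{"travel":[0,0,0],"roll":0,"jaw":20},{"travel":[0,0,0],"roll":0,"jaw":20},{"travel":[0,0,0],"roll":0,"jaw":20},{"travel":[0,0,0],"roll":0,"jaw":20},{"travel":[0,0,0],"roll":0,"jaw":20},{"travel":[0,0,0],"roll":0,"jaw":20}])

```text
clock: 25.0
tool_pos: [0.5872, -0.2853, 0.0476]
orientation: [180.0, 0.0, -123.5]
force: [-0.8, 1.3, 1.0]
opening: 0.0298
gripper_force: 29.9
```

Emit:
apply_moves(targets=[{"travel":[0,0,-8],"roll":0,"jaw":20},{"travel":[0,0,-20],"roll":0,"jaw":20},{"travel":[0,0,-30],"roll":0,"jaw":20},{"travel":[0,0,-35],"roll":0,"jaw":20},{"travel":[0,0,-30],"roll":0,"jaw":20},{"travel":[0,0,-17],"roll":-4,"jaw":20},{"travel":[0,0,0],"roll":0,"jaw":20}])

```text
clock: 25.7
tool_pos: [0.5887, -0.2858, 0.1911]
orientation: [-179.7, 0.1, -119.4]
force: [0.6, -0.1, -2.3]
opening: 0.0295
gripper_force: 29.9
```

```bash
python3 -c "
from h import *
go(.4775,-.0205,.0576,-119.5)
"
```

```text
t 25.7 pos [ 0.5887 -0.2858  0.1911] yaw -119.4 | tx -176.7 ty 227.0 tz 133.5 roll 0.1
```

Emit:
apply_moves(targets=[{"travel":[-9,11,0],"roll":0,"jaw":20},{"travel":[-18,23,0],"roll":0,"jaw":20},{"travel":[-24,31,0],"roll":0,"jaw":20},{"travel":[-26,33,0],"roll":0,"jaw":20},{"travel":[-26,33,0],"roll":0,"jaw":20},{"travel":[-25,32,0],"roll":0,"jaw":20},{"travel":[-22,29,0],"roll":0,"jaw":20},{"travel":[-17,22,0],"roll":0,"jaw":20},{"travel":[-10,13,0],"roll":0,"jaw":20},{"travel":[0,0,0],"roll":0,"jaw":20}])

```text
clock: 26.7
tool_pos: [0.4748, -0.0181, 0.1865]
orientation: [179.9, -0.0, -119.4]
force: [0.8, -1.3, -2.7]
opening: 0.0298
gripper_force: 29.9
```

```bash
python3 -c "
from h import *
go(.4775,-.0205,.0576,-119.5)
"
```

```text
t 26.7 pos [ 0.4748 -0.0181  0.1865] yaw -119.4 | tx 0.8 ty -3.5 tz 128.9 roll 0.1
```

Emit:
apply_moves(targets=[{"travel":[1,-3,10],"roll":0,"jaw":20},{"travel":[0,0,25],"roll":0,"jaw":20},{"travel":[0,0,30],"roll":0,"jaw":20},{"travel":[0,0,20],"roll":0,"jaw":20},{"travel":[0,0,10],"roll":0,"jaw":20},{"travel":[0,0,5],"roll":0,"jaw":20},{"travel":[0,0,0],"roll":0,"jaw":20}])

```text
clock: 27.4
tool_pos: [0.4788, -0.0225, 0.087]
orientation: [180.0, -0.1, -119.5]
force: [0.3, 0.5, -2.2]
opening: 0.0297
gripper_force: 29.9
```

```bash
python3 -c "
from h import *
go(.4775,-.0205,.0576,-119.5)
cv2.imwrite('pics/scene6_raw.png',ctrl.snapshot('scene')[:,:,::-1])
crop('s',cv2.imread('pics/scene6_raw.png'),185,80,110,110,5,'pics/s6.png')
"
```

```text
t 27.4 pos [ 0.4788 -0.0225  0.087 ] yaw -119.5 | tx -1.1 ty 2.1 tz 29.4 roll -0.0
```

View pics/s6.png

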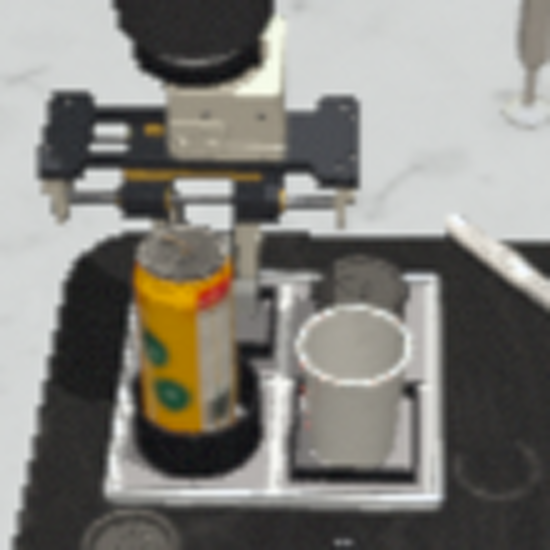

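The can, crop (185,350), hides the block, which hangs behind it over the oblong frame at (255,320). The commanded position agrees with the slot to 2 mm. Lowering.

Emit:
apply_moves(targets=[{"travel":[-1,2,5],"roll":0,"jaw":20},{"travel":[0,0,6],"roll":0,"jaw":20},{"travel":[0,0,6],"roll":0,"jaw":20},{"travel":[0,0,5],"roll":0,"jaw":20},{"travel":[0,0,3],"roll":0,"jaw":20},{"travel":[0,0,0],"roll":0,"jaw":20}])

```text
clock: 28.05
tool_pos: [0.4773, -0.0202, 0.062]
orientation: [180.0, -0.0, -119.5]
force: [0.7, -0.3, -2.0]
opening: 0.0298
gripper_force: 29.9
```

Emit:
apply_moves(targets=[{"travel":[0,0,2],"roll":0,"jaw":20},{"travel":[0,0,1],"roll":0,"jaw":20},{"travel":[0,0,1],"roll":0,"jaw":20},{"travel":[0,0,1],"roll":0,"jaw":20},{"travel":[0,0,0],"roll":0,"jaw":20}])

```text
clock: 28.55
tool_pos: [0.4777, -0.0201, 0.0576]
orientation: [-180.0, 0.0, -119.5]
force: [0.3, -0.3, -2.4]
opening: 0.0296
gripper_force: 29.9
```

Emit:
apply_moves(targets=[{"travel":[0,0,1],"roll":0,"jaw":20},{"travel":[0,0,0],"roll":0,"jaw":20}])

```text
clock: 28.75
tool_pos: [0.4777, -0.0201, 0.0575]
orientation: [-180.0, 0.0, -119.4]
force: [-4.8, 1.4, 12.0]
opening: 0.0296
gripper_force: 29.9
```

Seated. Releasing and clearing, then up and away to the left.

Emit:
apply_moves(targets=[{"travel":[0,0,0],"roll":0,"jaw":50},{"travel":[0,0,0],"roll":0,"jaw":50},{"travel":[0,0,0],"roll":0,"jaw":50},{"travel":[0,0,-8],"roll":0,"jaw":50},{"travel":[0,0,-20],"roll":0,"jaw":50},{"travel":[0,0,-30],"roll":0,"jaw":50},{"travel":[0,0,-40],"roll":0,"jaw":50},{"travel":[0,0,-40],"roll":0,"jaw":50},{"travel":[0,0,-20],"roll":0,"jaw":50}])

```text
clock: 29.65
tool_pos: [0.4788, -0.02, 0.2188]
orientation: [-179.8, 0.2, -119.4]
force: [-0.4, 0.3, -0.9]
opening: 0.05
gripper_force: 0.0
```

Emit:
apply_moves(targets=[{"travel":[-20,0,0],"roll":0,"jaw":50},{"travel":[-35,0,0],"roll":0,"jaw":50},{"travel":[-40,0,0],"roll":0,"jaw":50},{"travel":[-40,0,0],"roll":0,"jaw":50},{"travel":[-40,0,0],"roll":0,"jaw":50},{"travel":[-40,0,0],"roll":0,"jaw":50},{"travel":[-20,0,0],"roll":0,"jaw":50},{"travel":[0,0,0],"roll":0,"jaw":50}])

```text
clock: 30.45
tool_pos: [0.594, 0.1871, 0.213]
orientation: [180.0, -0.1, -119.4]
force: [0.5, 0.3, -0.4]
opening: 0.0501
gripper_force: 0.0
```

```bash
python3 -c "
from h import *
a=ctrl.snapshot('scene')[:,:,::-1];b=ctrl.snapshot('top')[:,:,::-1]
A=cv2.resize(a[100:240,190:330],(400,400),interpolation=2);B=cv2.resize(b[115:255,130:270],(400,400),interpolation=2)
cv2.imwrite('pics/s7.png',np.hstack([A,B]))
"
```

```text
(no output)
```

View pics/s7.png

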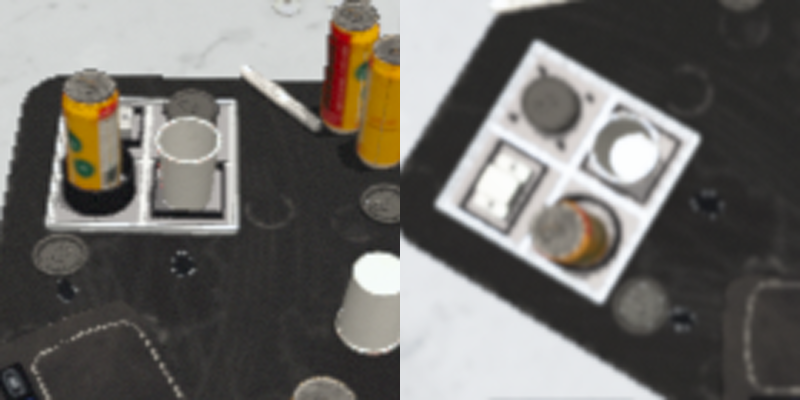

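All four are in place: in the top half the lids are at (550,105), the cup at (630,148), the block lengthwise in the slot at (504,185), and the can in the collar at (570,232). The robot is clear, so I'm handing in.

```bash
python3 -c "
from plant import ctrl
print(ctrl.close_job())"
```

```text
the job is handed in; nothing more can be done
None
```

The can, cup, lid stack and setting block were seated in the caddy in the order asked, the final pictures show all four upright in their places, and I handed the job in at about 30.5 s; no verdict was returned.

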